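# Pick the brass strike plate for an order in the lock stockroom

### The arm

A 6-joint arm with a two-finger parallel gripper is mounted at the origin on the work surface. World frame = base frame: x ahead of the robot, y to its left, z up, the work surface at z = 0. Lengths are in mm, angles in rad, forces in N, time in s.
With the tool pointing down it reaches from about 275 to 750 mm from the base axis. Payload 10.2 kg.
Tool frame: the origin (TCP) lies at the very end of the fingers, on their centre line; the grasp point (between the pads) lies 19 mm behind it (arm.grip_depth is the distance from the TCP to the grasp point, in mm); z points along the fingers, y is the direction in which the jaws open and shut (so a half turn about z gives the same grasp; the last joint's range is limited). The gripper opens to 85 mm and grips with 20 to 120 N. Pads are 22 mm wide; open, the fingers measure 114 mm over their backs; the gripper's body (76 mm by 85 mm) begins 54 mm behind the grasp point. The pads swing forward as they close: fully open they stand 13 mm farther back than shut.
Start: joints at [-1.512, 0.313, 1.498, -0, 1.331, -0.223], TCP at [145.981, -504.302, 197.994] pointing down, gripper open.
Joint ranges: [-2.94, 2.94], [-0.97, 2.17], [0.19, 2.56], [-1.23, 4.37], [0.02, 3.11], [-2.88, 2.88]. Speed limits (rad/s): [2.39, 2.39, 3.01, 3.14, 3.14, 3.14].

### API

Orientations are given as a rotation vector (axis times angle).
In Python, from cell import get_state, viewer, arm, models gives the robot as it stands.
- The arm moves only by the tool move_arm, never from a script. Its argument "series" is a list of rows, each a list of 7 numbers: the turn, a rotation vector about the tool's x, y, z in units of 5 degrees (1.0 is 5 degrees), then the shift along the tool's x, y, z in units of 60 mm (1.0 is 60 mm), then the finger opening in mm, from 0 to 85.4. A call has 1 to 12 rows; each row shifts and turns the commanded pose from where the row before left it, along the tool's axes as they then stand; what a row does not reach is not made up. A row lasts 1/8 s, in which the tool goes at most 62.5 mm and 10.7 degrees, less where a joint would pass 70% of its speed; a pose out of reach is approached as far as the arm can. A call is refused whole if a number of a shift passes 1 or a number of a turn 1, either way. A call with a gripper value outside its range is refused whole. The fingers move at their own pace and stop on an object; the grip force is fixed at half the most. Time passes only in rows, so rows that do not move let the fingers close. It gives the time, the measured TCP pose, the force and the opening at its end, in the units of the state.
- get_state(): the state, without advancing time (a new reading comes with each control period).
- viewer.capture(name): name is "scene" or "top" or "wrist"; returns the picture (420x560x3 uint8, blue, green, red); there is no depth.
- viewer.get_calibration(name): a dict with "K" (3x3 intrinsics, pixels), "rvec" (rotation vector, rad) and "tvec" (3), from world to camera coordinates, as OpenCV has them. Camera axes: x right, y down, z forward; pixel columns grow to the right and rows downward; lengths in mm; the calibration is good to about 2 mm. A picture is of the moment at which its call begins: read the wrist's pose just before it. get_calibration takes no time and is no camera call; for the wrist camera it gives the pose at the moment of the call.
- arm.close_job(): hands the job in, once; it reports no verdict.
Trained networks look in the newest picture that a camera, given by its name, has taken for a name from the list of things; names that differ only in an ending like _2 or _b are one class to them, and where a whole thing is asked for, a point or a joint stands for the part that bears it (a point fixed in the world has none). Each returns a list of dicts, best first, with "p" (0 to 1); they miss things now and then, are a little off and sometimes report something else, mostly with a low value. They report only what shows in the picture. A call takes as long as a camera call. They do not tell look-alikes from the thing itself.
- models.boxes_of(camera, name): "centre" ([column, row] in pixels, amid what is visible of it).
- models.place_of(camera, name): "centre" ([column, row] in pixels: a listed point, or the origin of a listed thing).
The state is a dict: "t": time; "q": joint angles; "joint_vel": joint speeds; "tau": joint torques, N m; "eef_pos": TCP position; "tcp_rot": TCP orientation; "force": force on the tool from outside, world axes, zero at the start; "moment": the same for the moment, N m; "opening": finger opening in mm.
Only numpy, scipy, OpenCV 4.12 (cv2) and the standard library are available. Lean on these libraries where they do the work, as an engineer would, in place of code of your own. Each camera call takes 0.05 s, during which the arm holds its last target.

### The job

Put the brass strike plate into the open carton tray for the order. It is too thin to lift off the flat shelf, so slide it towards you until about a third of it sticks out over the shelf's front edge, grip it by that end and lay it flat on the bottom of the tray. Leave the steel plate where it lies.

Things in the scene. Friction and masses are not known exactly. Their poses are not given: they have to be found in the camera images.
- brass_plate_mid (a point): Centre (half-way up) of the loose brass strike plate to fetch: flat, 180 long (its x) x 40 wide (its y) x 3 mm thick (z up), 0.13 to 0.25 kg, brass yellow, dark cutouts and screw holes drawn on its flat top. It lies on the grey shelf, long side within 10 degrees of the shelf's x, and slides easily there (friction about 0.2): a fingertip pressed on it from above with 5 to 20 N drags it.
- steel_plate_mid (a point): Centre of the bystander: a loose plate of the same size and shape but silvery steel, on the same shelf, beside the brass one. A lock cylinder (65 x 17 x 32 mm high, steel) stands in the third place on the shelf; which of the three is left, middle or right changes. Places are about 95 mm apart.
- shelf_edge (a point): Middle of the front top edge of the fixed grey steel shelf, a low platform 320 x 320 mm whose flat top is 80 mm above the work surface. x points from this edge into the shelf, away from the robot, y runs left along the edge, z up. Space in front of the edge is open down to the work surface. The plates start wholly on the shelf, near ends 10 to 50 mm behind the edge.
- tray_in (a point): Centre of the inner floor of the fixed open carton tray, brown cardboard: outside 240 (x) x 140 (y) x 35 mm high, walls 5 mm thick, so 230 x 130 mm inside; its floor is 5 mm above the work surface. x along its long side, z up.
Things that resemble listed ones, but are neither listed nor needed, are in the scene too. Of the things shaped like the part that bears brass_plate_mid, the brass one is meant.

How it is judged:
By the outcome, as a careful person would: the job done as asked, in the order asked, and still so for the second after the job is handed in, with the robot touching nothing.
It also fails if it takes over 51 s, if anything falls off the work surface, if the arm or the gripper's body presses on something with over 40 N, if the wrist force passes 120 N, or if a joint passes its speed limit or range.

## Working session

There is one attempt and no reset: what is moved stays moved. The work goes in short steps, Python scripts to look and compute and a tool call to move; the robot and the scene stay as the last step left them, time stands still between calls to the robot, and variables do not carry over. Pictures are saved under pics/ and viewed, and the job is handed in when it is done.

Besides the shell and the picture viewer there is one more tool, called after "Call:" as a command line: name --pt "numbers of a row" for each row, then --argument value for the rest. move_arm: Moves the arm, as the interface text tells. Its arguments: {"type":"object","properties":{"series":{"type":"array"}},"required":["series"]}

```bash
ls; mkdir -p pics
cat > h.py <<'E'
import numpy as np, cv2
from cell import get_state, viewer, arm, models
def cal(n):
    c=viewer.get_calibration(n); return np.array(c["K"],float),np.array(c["rvec"],float),np.array(c["tvec"],float)
def ray(n,px,z):
    K,r,t=cal(n); R=cv2.Rodrigues(r)[0]; o=-R.T@t.ravel()
    d=R.T@np.linalg.inv(K)@np.array([px[0],px[1],1.0]); return o+d*(z-o[2])/d[2]
def proj(n,P):
    K,r,t=cal(n); return cv2.projectPoints(np.array(P,float).reshape(-1,1,3),r,t,K,None)[0].reshape(-1,2)
E
python3 - <<'E'
from h import *
for c in("scene","top"):
    cv2.imwrite(f"pics/{c}0.png",viewer.capture(c))
    for n in("brass_plate_mid","steel_plate_mid","shelf_edge","tray_in"):
        z={"shelf_edge":80,"tray_in":5}.get(n,81.5)
        print(c,n,[(np.round(d["centre"],1).tolist(),round(d["p"],2),ray(c,d["centre"],z).round(1).tolist()) for d in models.place_of(c,n)])
print(get_state())
E
```

```text
pics
scene brass_plate_mid [([266.4, 231.9], 0.89, [586.7, 2.4, 81.5]), ([258.4, 171.3], 0.87, [420.9, -72.7, 81.5]), ([158.9, 267.7], 0.82, [748.4, -201.8, 81.5]), ([421.9, 311.4], 0.79, [677.7, 383.2, 81.5]), ([367.9, 185.9], 0.74, [384.2, 204.5, 81.5])]
scene steel_plate_mid [([305.6, 240.1], 0.91, [581.0, 97.1, 81.5])]
scene shelf_edge [([315.6, 206.0], 0.84, [480.3, 94.6, 80.0])]
scene tray_in [([168.5, 178.7], 0.74, [461.7, -319.9, 5.0])]
top brass_plate_mid [([310.6, 265.4], 0.78, [356.3, -79.9, 81.5]), ([143.6, 171.0], 0.71, [621.4, 366.9, 81.5]), ([207.0, 282.5], 0.69, [316.9, 192.8, 81.5]), ([277.1, 177.1], 0.64, [596.8, 3.5, 81.5])]
top steel_plate_mid [([247.2, 181.1], 0.9, [587.3, 84.8, 81.5]), ([280.1, 178.1], 0.54, [593.8, -4.6, 81.5])]
top shelf_edge [([242.6, 219.4], 0.7, [482.7, 98.2, 80.0])]
top tray_in [([388.0, 228.8], 0.92, [459.8, -305.6, 5.0])]
{'t': 0.5, 'q': array([-1.51242231e+00,  3.12944441e-01,  1.49771102e+00,  3.56451038e-06,
        1.33100631e+00, -2.23421639e-01]), 'joint_vel': array([ 0.00050588, -0.00249712,  0.00054222, -0.00056111,  0.00049469,
        0.00056453]), 'tau': array([-1.21752622e-03, -4.11930442e+01, -2.59769458e+01, -1.77011430e-04,
        7.97207613e-04,  3.15865623e-05]), 'eef_pos': array([ 145.97083749, -504.29840146,  197.9672698 ]), 'tcp_rot': array([-3.11039272e+00, -4.41169514e-01, -1.43692355e-05]), 'force': array([ 0.47614576, -0.02960887,  0.24157858]), 'moment': array([-0.00101196,  0.04751429, -0.02674498]), 'opening': 85.3521985725921}
```

View pics/scene0.png

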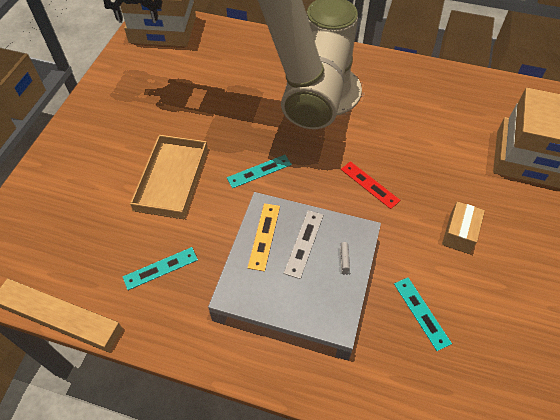

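View pics/top0.png

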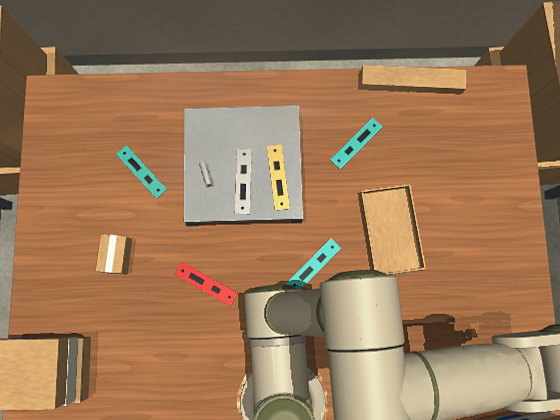

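Run:
```python
import cv2,numpy as np
a=cv2.imread("pics/top0.png")[140:250,190:320];b=cv2.imread("pics/scene0.png")[190:290,230:380]
cv2.imwrite("pics/crop0.png",np.vstack([cv2.resize(a,None,fx=3,fy=3,interpolation=3)[:300,:390],cv2.resize(b,(390,260),interpolation=3)]))
```

```text
(no output)
```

View pics/crop0.png

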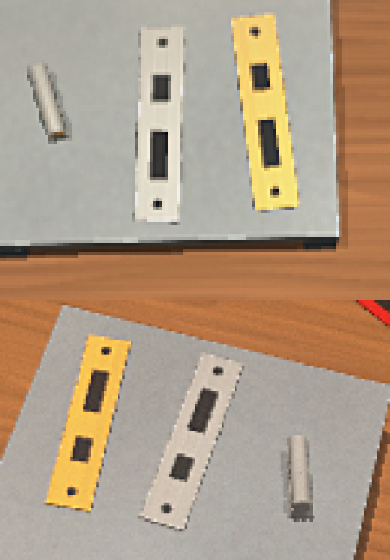

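Candidates in the top picture:
- brass (278,177)
- steel (243,181)
- teal (357,143), (141,171) and (315,263)
- red (207,283)

The yellow plate on the shelf is the brass one, and the crop confirms it. Next I measure it, the shelf edge and the tray.

```bash
cat >> h.py <<'E'
def brass(n,im=None,z=83):
    im=viewer.capture(n) if im is None else im
    h=cv2.cvtColor(im,cv2.COLOR_BGR2HSV)
    m=cv2.inRange(h,(18,120,150),(32,255,255)); m=cv2.morphologyEx(m,cv2.MORPH_CLOSE,np.ones((9,9),np.uint8))
    return m
def brassrect(n,im=None,z=83):
    m=brass(n,im)
    cs=cv2.findContours(m,cv2.RETR_EXTERNAL,cv2.CHAIN_APPROX_NONE)[0]
    out=[]
    for c in sorted(cs,key=cv2.contourArea)[::-1][:2]:
        if cv2.contourArea(c)<60: continue
        P=np.array([ray(n,p,z)[:2] for p in c.reshape(-1,2)],np.float32)
        (cx,cy),(w,h),a=cv2.minAreaRect(P); bx=cv2.boxPoints(((cx,cy),(w,h),a))
        if w<h: w,h,a=h,w,a+90
        a=(a+90)%180-90
        out.append((round(cx,1),round(cy,1),round(w,1),round(h,1),round(a,1),P[:,0].min().round(1)))
    return out
E
python3 - <<'E'
from h import *
for c in("scene","top"):
    im=cv2.imread(f"pics/{c}0.png"); print(c,brassrect(c,im))
# shelf corners & tray hand pixels
for n,ps in (("top",[(185,222),(302,220),(299,107),(185,108)]),("scene",[(255,194),(380,223)])):
    print("shelf",n,[ray(n,p,80).round(1)[:2].tolist() for p in ps])
for n,ps in (("top",[(361,192),(410,186),(425,270),(372,273)]),("scene",[(162,137),(207,140),(185,216),(133,208)])):
    print("tray rim z35",n,[ray(n,p,35).round(1)[:2].tolist() for p in ps])
ims=[cv2.resize(cv2.imread("pics/top0.png")[175:285,345:440],None,fx=5,fy=5,interpolation=3),]
cv2.imwrite("pics/tr.png",ims[0])
cv2.imwrite("pics/tr2.png",cv2.resize(cv2.imread("pics/scene0.png")[125:225,120:220],None,fx=5,fy=5,interpolation=3))
E
```

```text
scene [(598.1, 0.1, 179.3, 39.5, 6.0, np.float32(508.5)), (898.9, -372.6, 75.4, 29.2, 83.6, np.float32(882.8))]
top [(597.8, 1.4, 178.0, 39.3, 6.4, np.float32(508.5)), (502.1, -271.2, 103.9, 82.9, -3.5, np.float32(448.2))]
shelf top [[478.7, 252.6], [477.8, -60.7], [796.4, -61.4], [800.4, 256.3]]
shelf scene [[489.8, -58.7], [482.4, 254.5]]
tray rim z35 top [[560.7, -229.7], [575.0, -367.2], [341.0, -392.6], [335.7, -248.7]]
tray rim z35 scene [[351.8, -382.6], [325.1, -257.6], [576.6, -217.9], [593.1, -354.4]]
```

View pics/tr.png

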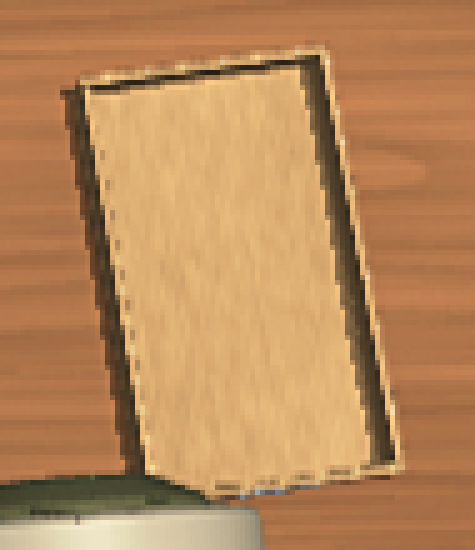

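View pics/tr2.png

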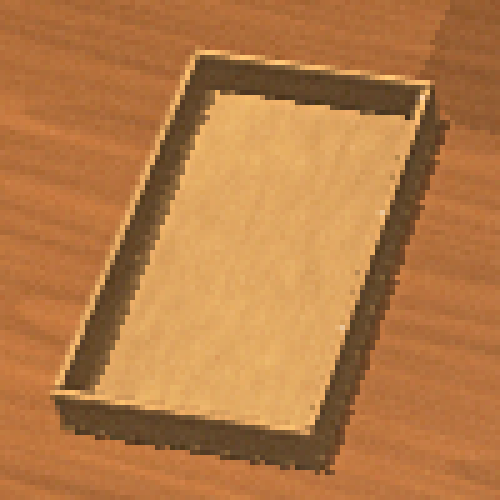

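Run:
```python
from h import *
a=[ray("top",p,35)[:2] for p in[(361.2,191.6),(410,184.6),(425.2,268.6)]]
b=[ray("scene",p,35)[:2] for p in[(159.2,135.4),(207,141.6),(183,211.6),(130.6,203.6)]]
print(np.round(a,1),np.linalg.norm(a[0]-a[1]),np.linalg.norm(a[1]-a[2]),"c",(a[0]+a[2])/2, np.degrees(np.arctan2(*(a[1]-a[2])[::-1])))
b=np.array(b);print(b.round(1),[np.linalg.norm(b[i]-b[i-1]).round(1) for i in range(4)],"c",b.mean(0),np.degrees(np.arctan2(*(b[3]-b[0])[::-1])),np.degrees(np.arctan2(*(b[2]-b[1])[::-1])))
s=get_state();R=cv2.Rodrigues(np.array(s["tcp_rot"]))[0];print(R.round(3))
```

```text
[[ 561.8 -230.4]
 [ 579.  -367.4]
 [ 344.8 -393.4]] 138.1599352372768 235.6773657777603 c [ 453.29854319 -311.87858168] 6.323140302745586
[[ 348.6 -392.6]
 [ 330.6 -255.4]
 [ 565.8 -228. ]
 [ 582.6 -366.4]] [np.float64(235.5), np.float64(138.4), np.float64(236.8), np.float64(139.4)] c [ 456.89684564 -310.59573408] 6.404792439258351 6.65871167780372
[[ 0.961  0.278 -0.   ]
 [ 0.278 -0.961  0.   ]
 [ 0.    -0.    -1.   ]]
```

Call:
move_arm --pt "0 0 1 0 0 0 0" --pt "0 0 0.95 0 0 0 0" --pt "0 0 0 0.6 -0.5 0 0" --pt "0 0 0 0.7 -0.6 0 0" --pt "0 0 0 0.7 -0.6 0 0" --pt "0 0 0 0.7 -0.6 0 0" --pt "0 0 0 0.7 -0.6 0 0" --pt "0 0 0 0.7 -0.6 0 0" --pt "0 0 0 0.7 -0.6 0 0" --pt "0 0 0 0.7 -0.6 0 0" --pt "0 0 0 0.7 -0.6 0 0" --pt "0 0 0 0.6 -0.6 0 0"

```text
t: 2.0
eef_pos: [513.2, -105.5, 198.0]
tcp_rot: [3.136, 0.176, 0.0]
force: [-0.4, -0.4, -0.5]
opening: -0.1
```

```bash
cat >> h.py <<'E'
def to(x,y,z,yaw):
    s=get_state();R=cv2.Rodrigues(np.array(s["tcp_rot"]))[0];p=np.array(s["eef_pos"])
    yw=np.degrees(np.arctan2(R[1,0],R[0,0]))
    print("t",round(s["t"],2),"pos",p.round(1),"yaw",round(yw,2),"tilt",np.degrees(np.arccos(-R[2,2])).round(2),"F",np.round(s["force"],1),"open",round(s["opening"],1))
    print("turn z units",round((yw-yaw)/5,3),"shift units (cur axes)",(R.T@(np.array([x,y,z])-p)/60).round(3))
E
python3 -c "
from h import *
to(600,1,100,6.2)"
```

```text
t 2.0 pos [ 513.2 -105.5  198. ] yaw 6.41 tilt 0.02 F [-0.4 -0.4 -0.5] open -0.1
turn z units 0.043 shift units (cur axes) [ 1.636 -1.602  1.634]
```

Call:
move_arm --pt "0 0 0 0.6 -0.6 0.3 0" --pt "0 0 0 0.6 -0.6 0.4 0" --pt "0 0 0 0.43 -0.4 0.4 0" --pt "0 0 0 0 0 0.3 0" --pt "0 0 0 0 0 0.1 0" --pt "0 0 0 0 0 0 0"

```text
t: 2.75
eef_pos: [598.5, -1.1, 108.3]
tcp_rot: [3.137, 0.174, 0.0]
force: [-0.4, -0.1, 0.9]
opening: 0.2
```

```bash
python3 -c "
from h import *
to(600,1,83,6.2)
im=viewer.capture('scene');print(brassrect('scene',im));cv2.imwrite('pics/s1.png',im)
im=viewer.capture('wrist');cv2.imwrite('pics/w1.png',im);print(proj('wrist',[[600,1,83],[480,1,80]]))"
```

```text
t 2.75 pos [598.5  -1.1 108.3] yaw 6.37 tilt 0.01 F [-0.4 -0.1  0.9] open 0.2
turn z units 0.033 shift units (cur axes) [ 0.029 -0.032  0.422]
[(487.3, -290.3, 226.0, 129.4, 6.0, np.float32(376.8)), (907.4, -428.1, 188.8, 54.2, 86.0, np.float32(874.5))]
[[280.02000966 224.952534  ]
 [264.09102308 362.17679469]]
```

View pics/w1.png

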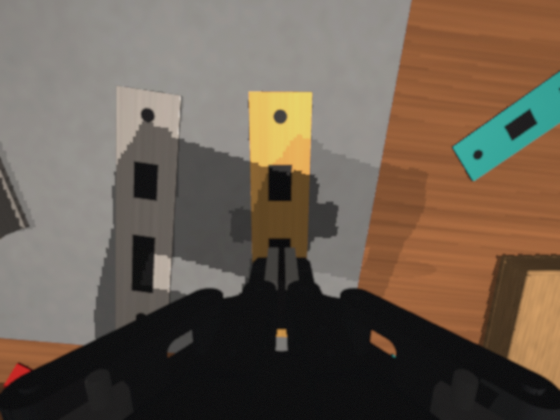

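View pics/s1.png

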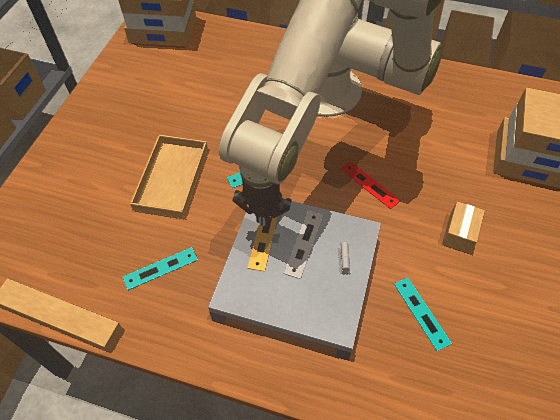

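The wrist view shows the closed fingertips over the brass plate near (280,250), and its far end at row 92. Now I lower onto it.

Call:
move_arm --pt "0 0 0 0 -0.03 0.2 0" --pt "0 0 0 0 0 0.15 0" --pt "0 0 0 0 0 0.05 0" --pt "0 0 0 0 0 0.03 0"

```text
t: 3.35
eef_pos: [598.3, 1.0, 82.0]
tcp_rot: [-3.137, -0.175, 0.0]
force: [-0.0, -0.7, -0.7]
opening: -0.1
```

Call:
move_arm --pt "0 0 0 0 0 0.01 0" --pt "0 0 0 0 0 0 0"

```text
t: 3.6
eef_pos: [598.4, 1.0, 81.8]
tcp_rot: [3.137, 0.175, 0.001]
force: [0.3, -0.6, 0.3]
opening: 0.1
```

Call:
move_arm --pt "0 0 0 0 0 0.02 0" --pt "0 0 0 0 0 0 0"

```text
t: 3.85
eef_pos: [598.3, 1.0, 80.4]
tcp_rot: [-3.137, -0.175, 0.0]
force: [0.1, -0.2, 0.4]
opening: -0.1
```

Call:
move_arm --pt "0 0 0 0 0 0.02 0" --pt "0 0 0 0 0 0 0"

```text
t: 4.1
eef_pos: [598.3, 1.0, 79.1]
tcp_rot: [-3.137, -0.175, 0.0]
force: [0.5, -0.6, -0.4]
opening: -0.1
```

Call:
move_arm --pt "0 0 0 0 0 0.02 0" --pt "0 0 0 0 0 0 0"

```text
t: 4.35
eef_pos: [598.2, 1.1, 77.8]
tcp_rot: [-3.137, -0.175, 0.0]
force: [-0.4, -0.4, -0.7]
opening: -0.1
```

```bash
python3 -c "
from h import *
to(600,1,83,6.2)
im=viewer.capture('wrist');cv2.imwrite('pics/w2.png',im)"
```

```text
t 4.35 pos [598.2   1.1  77.8] yaw 6.4 tilt 0.02 F [-0.4 -0.4 -0.7] open -0.1
turn z units 0.04 shift units (cur axes) [ 0.03   0.004 -0.086]
```

View pics/w2.png

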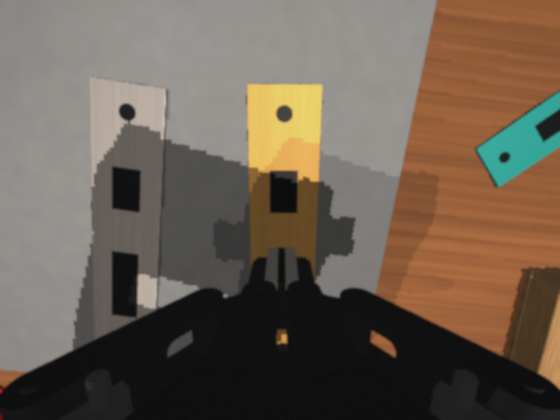

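Call:
move_arm --pt "0 0 0 0 0 0.02 0" --pt "0 0 0 0 0 0.01 0" --pt "0 0 0 0 0 0 0"

```text
t: 4.78
eef_pos: [598.3, 1.1, 76.1]
tcp_rot: [-3.137, -0.175, 0.0]
force: [0.2, -0.0, 0.1]
opening: -0.3
```

Call:
move_arm --pt "0 0 0 0 0 0.02 0" --pt "0 0 0 0 0 0 0"

```text
t: 5.03
eef_pos: [598.3, 1.0, 74.9]
tcp_rot: [-3.137, -0.175, 0.0]
force: [-0.1, -0.5, 0.8]
opening: 0.1
```

Call:
move_arm --pt "0 0 0 0 0 0.02 0" --pt "0 0 0 0 0 0 0"

```text
t: 5.28
eef_pos: [598.2, 1.0, 73.7]
tcp_rot: [-3.137, -0.175, 0.0]
force: [-0.1, 1.1, -0.5]
opening: 0.1
```

```bash
python3 -c "
from h import *
to(600,1,83,6.2)
p=get_state()['eef_pos']
im=viewer.capture('scene');q=proj('scene',[p,p+[0,0,10],p+[0,0,20]]);print(q);x,y=q[0].astype(int)
cv2.imwrite('pics/s2.png',cv2.resize(im[y-50:y+50,x-60:x+60],None,fx=6,fy=6,interpolation=3))
im=viewer.capture('wrist');print(proj('wrist',[p,p+[0,0,10],p+[0,0,20]]));cv2.imwrite('pics/w3.png',im)"
```

```text
t 5.28 pos [598.2   1.   73.7] yaw 6.4 tilt 0.01 F [-0.1  1.1 -0.5] open 0.1
turn z units 0.039 shift units (cur axes) [ 0.029  0.004 -0.155]
[[264.41460405 237.43599035]
 [264.30716599 235.29227426]
 [264.19824856 233.11904018]]
[[283.19207535 239.85947185]
 [283.29457104 245.84017602]
 [283.4087542  252.50285392]]
```

View pics/s2.png

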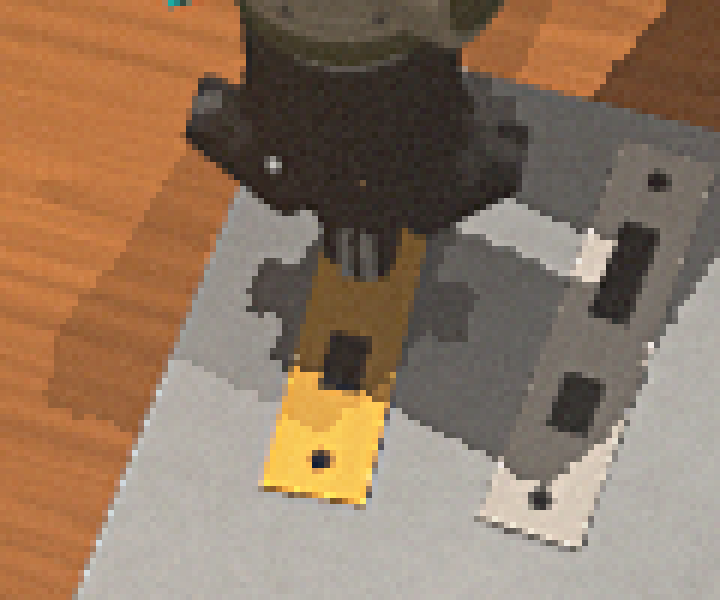

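View pics/w3.png

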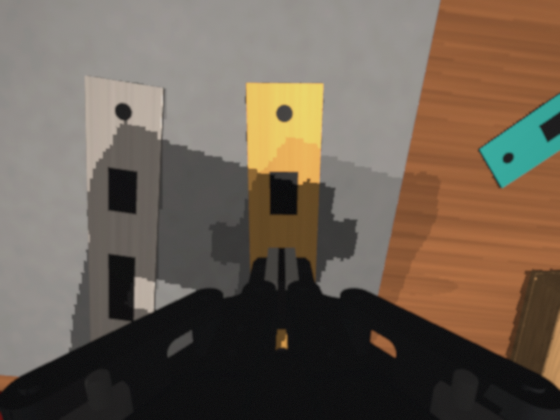

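The visible tip sits well above the stated TCP, roughly 13 mm or more. I keep stepping down until there is contact.

Call:
move_arm --pt "0 0 0 0 0 0.02 0" --pt "0 0 0 0 0 0.02 0" --pt "0 0 0 0 0 0 0"

```text
t: 5.75
eef_pos: [598.2, 1.0, 71.2]
tcp_rot: [-3.137, -0.175, 0.0]
force: [-0.6, -0.3, -0.1]
opening: 0.2
```

Call:
move_arm --pt "0 0 0 0 0 0.02 0" --pt "0 0 0 0 0 0 0"

```text
t: 6.0
eef_pos: [598.2, 1.0, 70.1]
tcp_rot: [-3.137, -0.175, 0.0]
force: [0.2, -0.2, 0.5]
opening: 0.2
```

Call:
move_arm --pt "0 0 0 0 0 0.02 0" --pt "0 0 0 0 0 0 0"

```text
t: 6.25
eef_pos: [598.3, 1.0, 68.9]
tcp_rot: [3.137, 0.175, -0.0]
force: [-0.9, -0.5, 0.3]
opening: -0.1
```

Call:
move_arm --pt "0 0 0 0 0 0.02 0" --pt "0 0 0 0 0 0 0"

```text
t: 6.5
eef_pos: [598.3, 1.1, 67.7]
tcp_rot: [-3.137, -0.175, 0.0]
force: [-0.3, -0.0, 0.3]
opening: 0.3
```

```bash
python3 -c "
from h import *
to(600,1,83,6.2)
p=get_state()['eef_pos']
for dx in(0,6,11):
  print(dx,[(h,proj('wrist',[p+[dx,0,h]])[0].round(0).tolist()) for h in (0,10,14,18,22,26,30,35)])
im=viewer.capture('wrist');cv2.imwrite('pics/w4.png',cv2.resize(im[200:300,220:350],None,fx=5,fy=5,interpolation=3))"
```

```text
t 6.5 pos [598.3   1.1  67.7] yaw 6.4 tilt 0.01 F [-0.3 -0.   0.3] open 0.3
turn z units 0.039 shift units (cur axes) [ 0.029  0.004 -0.255]
0 [(0, [283.0, 240.0]), (10, [283.0, 246.0]), (14, [283.0, 248.0]), (18, [283.0, 251.0]), (22, [283.0, 254.0]), (26, [283.0, 257.0]), (30, [284.0, 260.0]), (35, [284.0, 264.0])]
6 [(0, [284.0, 231.0]), (10, [284.0, 236.0]), (14, [284.0, 239.0]), (18, [285.0, 241.0]), (22, [285.0, 244.0]), (26, [285.0, 247.0]), (30, [285.0, 249.0]), (35, [285.0, 253.0])]
11 [(0, [285.0, 223.0]), (10, [285.0, 228.0]), (14, [285.0, 231.0]), (18, [286.0, 233.0]), (22, [286.0, 235.0]), (26, [286.0, 238.0]), (30, [286.0, 241.0]), (35, [286.0, 244.0])]
```

View pics/w4.png

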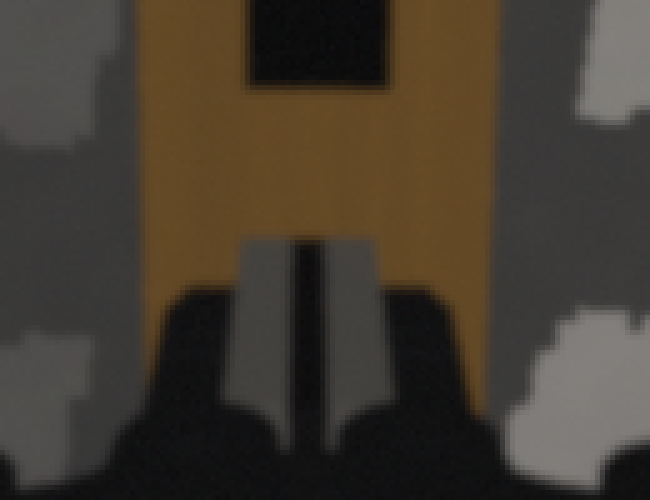

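```bash
python3 -c "
from h import *
p=get_state()['eef_pos']; print(p)
im=viewer.capture('scene')
# plane y=1 intersection
def line(n,px):
    K,r,t=cal(n);R=cv2.Rodrigues(r)[0];o=-R.T@t.ravel();d=R.T@np.linalg.inv(K)@np.array([px[0],px[1],1.]);return o,d/np.linalg.norm(d)
cv2.imwrite('pics/s3.png',cv2.resize(im[205:265,230:310],(800,600),interpolation=3))
o,d=line('wrist',(281.5,248));print('wrist cam',o,d)
o2,d2=line('scene',(264.8,234.5));print('scene cam',o2,d2)
A=np.stack([d,-d2],1);k=np.linalg.lstsq(A,o2-o,rcond=None)[0];print(o+k[0]*d,o2+k[1]*d2)
"
```

```text
[598.29356905   1.0084062   67.75513844]
wrist cam [664.58015928   9.6224616  244.65971605] [-0.3760054  -0.04264625 -0.92563558]
scene cam [1178.26118337  217.96546804 1134.61113171] [-0.47705216 -0.17733383 -0.86079844]
[603.96811306   2.74788966  95.44732069] [602.62920365   3.98672404  95.93412732]
```

View pics/s3.png

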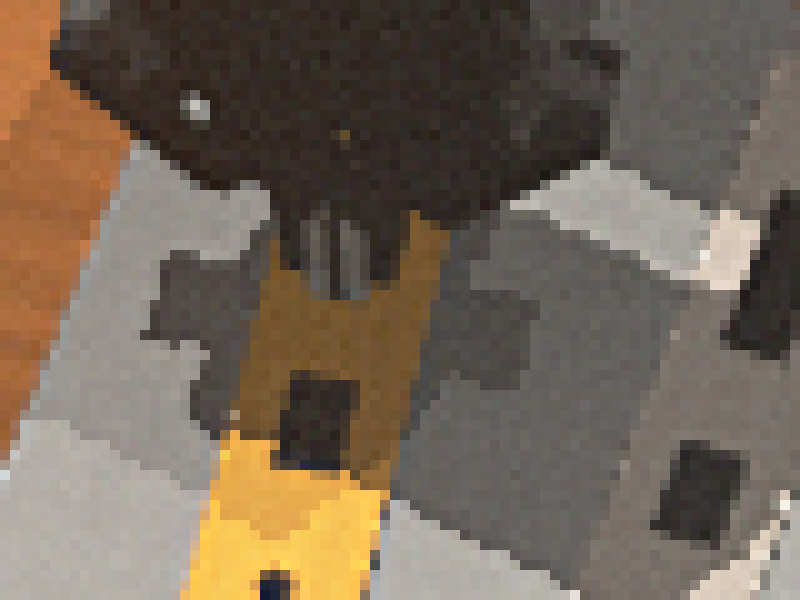

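Call:
move_arm --pt "0 0 0 0 0 0.02 0" --pt "0 0 0 0 0 0.02 0" --pt "0 0 0 0 0 0 0"

```text
t: 6.98
eef_pos: [598.2, 1.1, 65.2]
tcp_rot: [-3.137, -0.175, 0.0]
force: [0.5, -0.4, 0.2]
opening: -0.4
```

Call:
move_arm --pt "0 0 0 0 0 0.02 0" --pt "0 0 0 0 0 0 0"

```text
t: 7.22
eef_pos: [598.2, 1.0, 64.1]
tcp_rot: [-3.137, -0.175, 0.0]
force: [0.7, 0.1, -0.4]
opening: -0.4
```

Call:
move_arm --pt "0 0 0 0 0 0.02 0" --pt "0 0 0 0 0 0 0"

```text
t: 7.48
eef_pos: [598.3, 1.0, 62.9]
tcp_rot: [-3.137, -0.175, 0.0]
force: [0.1, -0.4, -0.0]
opening: -0.5
```

Call:
move_arm --pt "0 0 0 0 0 0.02 0" --pt "0 0 0 0 0 0 0"

```text
t: 7.72
eef_pos: [598.2, 1.0, 61.7]
tcp_rot: [-3.137, -0.175, 0.0]
force: [0.3, -0.2, -0.2]
opening: -0.1
```

Call:
move_arm --pt "0 0 0 0 0 0.02 0" --pt "0 0 0 0 0 0 0"

```text
t: 7.98
eef_pos: [598.2, 1.1, 60.5]
tcp_rot: [-3.137, -0.175, 0.0]
force: [-0.4, -0.4, 0.4]
opening: 0.1
```

Call:
move_arm --pt "0 0 0 0 0 0.02 0" --pt "0 0 0 0 0 0 0"

```text
t: 8.22
eef_pos: [598.3, 1.0, 59.3]
tcp_rot: [-3.137, -0.175, 0.0]
force: [0.4, -0.4, -0.5]
opening: 0.2
```

Call:
move_arm --pt "0 0 0 0 0 0.02 0" --pt "0 0 0 0 0 0 0"

```text
t: 8.48
eef_pos: [598.2, 1.0, 58.1]
tcp_rot: [-3.137, -0.175, 0.0]
force: [0.4, 0.9, 0.4]
opening: -0.2
```

Call:
move_arm --pt "0 0 0 0 0 0.02 0" --pt "0 0 0 0 0 0 0"

```text
t: 8.72
eef_pos: [598.2, 1.1, 56.9]
tcp_rot: [-3.137, -0.175, 0.0]
force: [-0.1, -0.4, 0.8]
opening: 0.0
```

Call:
move_arm --pt "0 0 0 0 0 0.02 0" --pt "0 0 0 0 0 0 0"

```text
t: 8.98
eef_pos: [598.3, 1.0, 55.7]
tcp_rot: [-3.137, -0.175, 0.0]
force: [0.3, -0.5, 0.4]
opening: -0.2
```

```bash
python3 -c "
from h import *
print(get_state())
im=viewer.capture('wrist');cv2.imwrite('pics/w5.png',im)
im=viewer.capture('scene');cv2.imwrite('pics/s5.png',cv2.resize(im[195:275,220:320],(800,640)[:2],interpolation=3)[:600])"
```

```text
{'t': 8.975, 'q': array([-1.93930388e-01,  6.09986899e-01,  1.43667403e+00,  7.50833823e-06,
        1.09513631e+00,  1.26525413e+00]), 'joint_vel': array([-2.61104804e-03, -3.41765043e-03, -2.52346112e-03,  5.20861197e-04,
        2.39862079e-03,  7.11833128e-05]), 'tau': array([-1.13344744e-03, -5.14353812e+01, -2.31174034e+01,  1.00802952e-04,
       -1.30051313e-02,  2.46717582e-05]), 'eef_pos': array([598.25085117,   1.02803833,  55.68223632]), 'tcp_rot': array([-3.13664534e+00, -1.75219865e-01,  3.08804725e-04]), 'force': array([ 0.30612227, -0.50039768,  0.4079984 ]), 'moment': array([ 0.02363434, -0.02246136,  0.0134374 ]), 'opening': -0.15078086341767719}
```

View pics/w5.png

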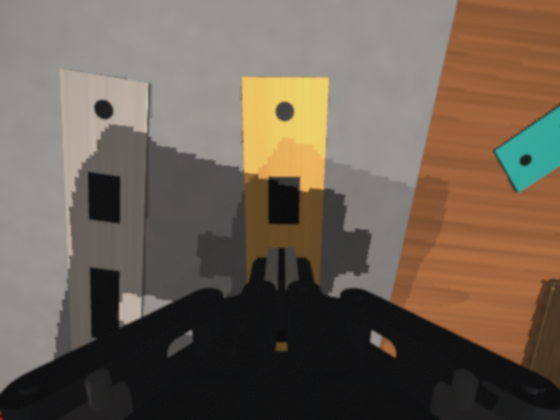

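View pics/s5.png

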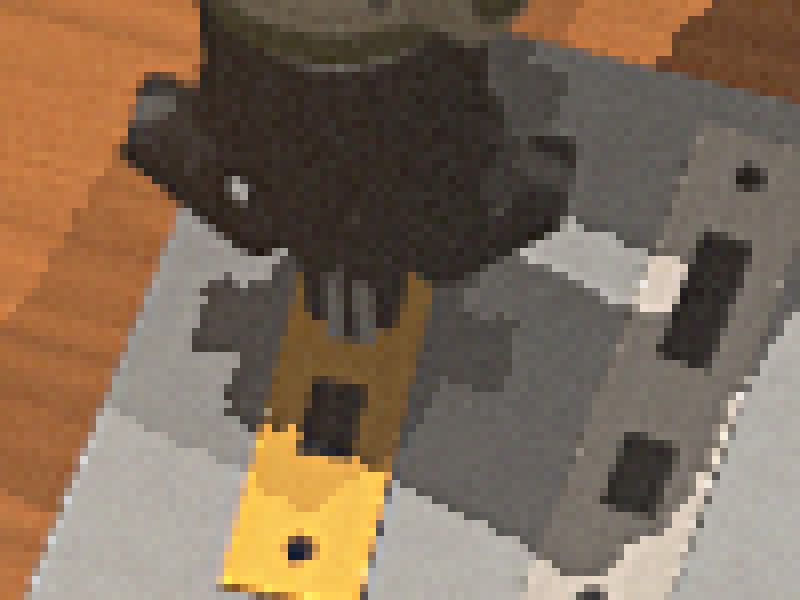

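```bash
python3 -c "
from h import *
for z in(63,73,83,93):
  a=ray('wrist',(242,77),z);b=ray('wrist',(328,77),z);print(z,np.linalg.norm(a-b),a,b, ray('wrist',(281,248),z))
print(cal('wrist'))
im=cv2.imread('pics/w5.png');cv2.imwrite('pics/w5c.png',cv2.resize(im[220:360,180:380],None,fx=4,fy=4,interpolation=3))
b=cv2.convertScaleAbs(cv2.imread('pics/w5c.png'),alpha=3);cv2.imwrite('pics/w5c.png',b)"
```

```text
63 44.744005419993925 [688.23008586  32.83244111  63.        ] [693.18297703 -11.63659182  63.        ] [595.62867893   2.10640966  63.        ]
73 42.10671899036768 [686.83611744  31.46441547  73.        ] [691.49707693 -10.38353838  73.        ] [599.69279213   2.54942763  73.        ]
83 39.469432560741424 [685.44214902  30.09638982  83.        ] [689.81117683  -9.13048493  83.        ] [603.75690534   2.99244561  83.        ]
93 36.83214613111517 [684.04818059  28.72836417  93.        ] [688.12527673  -7.87743149  93.        ] [607.82101854   3.43546359  93.        ]
(array([[301.06845202,   0.        , 281.14612378],
       [  0.        , 301.06845202, 211.92012302],
       [  0.        ,   0.        ,   1.        ]]), array([-2.18354707,  1.953584  ,  0.26468636]), array([-63.94041855, 575.99837168, 400.03394938]))
```

View pics/w5c.png

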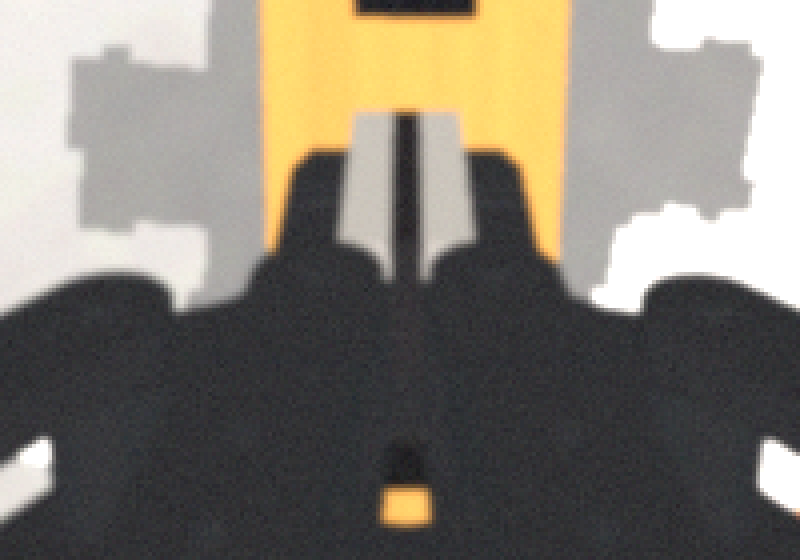

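Call:
move_arm --pt "0 0 0 0 0 0.02 0" --pt "0 0 0 0 0 0 0"

```text
t: 9.32
eef_pos: [598.2, 1.0, 54.5]
tcp_rot: [-3.137, -0.175, 0.0]
force: [0.6, -0.6, 0.5]
opening: -0.2
```

Call:
move_arm --pt "0 0 0 0 0 0.02 0" --pt "0 0 0 0 0 0 0"

```text
t: 9.57
eef_pos: [598.3, 1.1, 53.3]
tcp_rot: [-3.137, -0.175, 0.0]
force: [0.0, 0.4, 0.1]
opening: -0.1
```

Call:
move_arm --pt "0 0 0 0 0 0.02 0" --pt "0 0 0 0 0 0 0"

```text
t: 9.82
eef_pos: [598.3, 1.0, 52.1]
tcp_rot: [-3.137, -0.175, 0.0]
force: [0.3, -0.3, 0.2]
opening: -0.4
```

Call:
move_arm --pt "0 0 0 0 0 0.02 0" --pt "0 0 0 0 0 0 0"

```text
t: 10.07
eef_pos: [598.3, 1.0, 50.9]
tcp_rot: [-3.137, -0.175, 0.0]
force: [-0.5, -0.7, -0.1]
opening: 0.0
```

Call:
move_arm --pt "0 0 0 0 0 0.02 0" --pt "0 0 0 0 0 0 0"

```text
t: 10.32
eef_pos: [598.3, 1.0, 49.8]
tcp_rot: [-3.137, -0.175, -0.0]
force: [0.3, -0.1, 0.5]
opening: -0.4
```

Call:
move_arm --pt "0 0 0 0 0 0.02 0" --pt "0 0 0 0 0 0 0"

```text
t: 10.58
eef_pos: [598.9, 0.9, 49.8]
tcp_rot: [3.136, 0.175, 0.003]
force: [-1.5, 1.0, 7.0]
opening: 0.3
```

Call:
move_arm --pt "0 0 0 0 0 0.02 0" --pt "0 0 0 0 0 0 0"

```text
t: 10.82
eef_pos: [599.6, 0.8, 49.7]
tcp_rot: [3.136, 0.175, 0.006]
force: [-1.7, 0.7, 13.6]
opening: 0.1
```

Call:
move_arm --pt "0 0 0 0 0 0.02 0" --pt "0 0 0 0 0 0 0"

```text
t: 11.08
eef_pos: [600.2, 0.7, 49.7]
tcp_rot: [3.135, 0.175, 0.009]
force: [-3.8, 1.9, 22.3]
opening: -0.6
```

Call:
move_arm --pt "0 0 0 0 0 0.02 0" --pt "0 0 0 0 0 0 0"

```text
t: 11.32
eef_pos: [600.8, 0.6, 49.6]
tcp_rot: [3.135, 0.175, 0.012]
force: [-5.2, 0.6, 30.2]
opening: -0.2
```

Contact comes at reported z = 49.8, so the closed fingertips end about 33 mm behind the reported TCP. I ease off to about 14 N and begin the drag.

Call:
move_arm --pt "0 0 0 0 0 -0.04 0" --pt "0 0 0 -0.05 0 0 0" --pt "0 0 0 -0.08 -0.01 0 0" --pt "0 0 0 -0.08 -0.01 0 0" --pt "0 0 0 -0.08 -0.01 0 0" --pt "0 0 0 0 0 0 0"

```text
t: 12.08
eef_pos: [582.5, 0.5, 49.8]
tcp_rot: [3.135, 0.175, 0.008]
force: [-0.9, -0.5, 13.9]
opening: -0.1
```

```bash
python3 -c "
from h import *
to(512,1,50,6.2)
im=viewer.capture('wrist');cv2.imwrite('pics/w6.png',im)
m=cv2.inRange(cv2.cvtColor(im,cv2.COLOR_BGR2HSV),(15,120,120),(35,255,255))
r=np.where(m[:200,260:310].sum(1)>0)[0];print(r[:3]);c=np.where(m[r[0]+3])[0];print(c[0],c[-1])
a=ray('wrist',(c[0],r[0]),83);b=ray('wrist',(c[-1],r[0]),83);print('far end mid',(a+b)/2,np.linalg.norm(a-b))"
```

```text
t 12.07 pos [5.825e+02 5.000e-01 4.980e+01] yaw 6.39 tilt 0.3 F [-0.9 -0.5 13.9] open -0.1
turn z units 0.039 shift units (cur axes) [-1.166 -0.139 -0.01 ]
[75 76 77]
240 329
far end mid [671.50969613  10.25387968  83.        ] 39.24509500470932
```

View pics/w6.png

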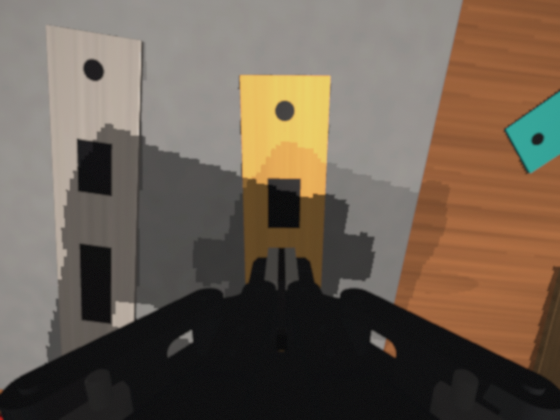

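The far end moved from x≈688 to 671, following the tip, while the steel plate stayed put. About 71 mm remain.

Call:
move_arm --pt "0 0 0 -0.1 -0.01 0 0" --pt "0 0 0 -0.1 -0.01 0 0" --pt "0 0 0 -0.1 -0.01 0 0" --pt "0 0 0 -0.1 -0.01 0 0" --pt "0 0 0 -0.1 -0.01 0 0" --pt "0 0 0 -0.1 -0.01 0 0" --pt "0 0 0 -0.1 -0.01 0 0" --pt "0 0 0 -0.1 -0.01 0 0" --pt "0 0 0 0 0 0 0"

```text
t: 13.25
eef_pos: [534.3, -0.2, 49.7]
tcp_rot: [3.135, 0.175, 0.008]
force: [-1.2, -0.1, 15.1]
opening: -0.2
```

```bash
cat > fe.py <<'E'
from h import *
import sys
to(512,1,50,6.2)
im=viewer.capture('wrist');cv2.imwrite(sys.argv[1],im)
m=cv2.inRange(cv2.cvtColor(im,cv2.COLOR_BGR2HSV),(15,120,120),(35,255,255))
r=np.where(m[:200,260:310].sum(1)>0)[0];c=np.where(m[r[0]+3,200:360])[0]+200
a=ray('wrist',(c[0],r[0]),83);b=ray('wrist',(c[-1],r[0]),83);print('far end mid',(a+b)/2,np.linalg.norm(a-b))
E
python3 fe.py pics/w7.png
```

```text
t 13.25 pos [ 5.343e+02 -2.000e-01  4.970e+01] yaw 6.4 tilt 0.31 F [-1.2 -0.1 15.1] open -0.2
turn z units 0.039 shift units (cur axes) [-0.367 -0.061 -0.007]
far end mid [623.34556858   9.59854355  83.        ] 39.241142469676994
```

Still following. Another 23 mm, then lift.

Call:
move_arm --pt "0 0 0 -0.1 -0.01 0 0" --pt "0 0 0 -0.1 -0.01 0 0" --pt "0 0 0 -0.1 -0.01 0 0" --pt "0 0 0 -0.09 -0.01 0 0" --pt "0 0 0 0 0 0 0" --pt "0 0 0 0 0 -0.1 0" --pt "0 0 0 0 0 -0.5 0" --pt "0 0 0 0 0 -0.7 0" --pt "0 0 0 -0.5 0 -0.7 85" --pt "0 0 0 -0.8 0 0 85" --pt "0 0 0 0 0 0 85"

```text
t: 14.68
eef_pos: [429.4, -8.4, 167.6]
tcp_rot: [-3.137, -0.174, 0.001]
force: [0.3, -0.4, 0.6]
opening: 53.9
```

```bash
python3 fe.py pics/w8.png; python3 -c "
from h import *
im=viewer.capture('scene');cv2.imwrite('pics/s8.png',im);print(brassrect('scene',im))
im=viewer.capture('top');cv2.imwrite('pics/t8.png',im);print(brassrect('top',im))"
```

```text
t 14.68 pos [429.4  -8.4 167.6] yaw 6.36 tilt 0.04 F [ 0.3 -0.4  0.6] open 53.9
turn z units 0.032 shift units (cur axes) [ 1.388 -0.003  1.959]
far end mid [590.86536599   7.87185825  83.        ] 38.512125020333784
[(485.7, -281.6, 229.0, 102.6, 8.6, np.float32(376.8)), (521.8, -0.4, 155.6, 38.9, 5.8, np.float32(442.8))]
[(578.9, 7.9, 40.3, 38.9, 4.9, np.float32(560.3)), (369.5, -331.4, 47.1, 34.2, 88.9, np.float32(352.3))]
```

View pics/w8.png

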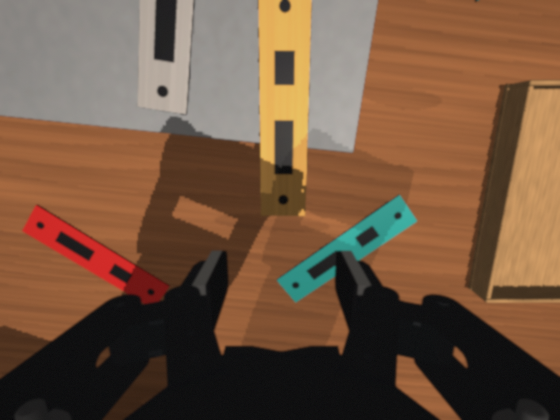

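View pics/s8.png

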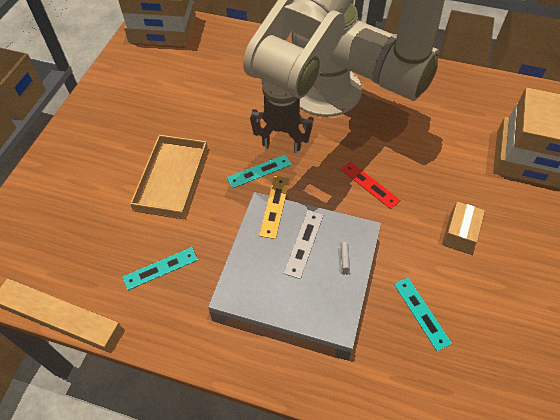

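View pics/t8.png

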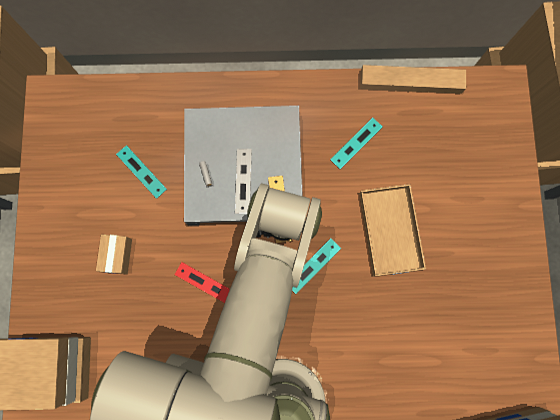

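```bash
python3 -c "
from h import *
f=lambda p,z:ray('wrist',p,z).round(1)
print('near end',f((261,214),83),f((304,213),83));print('plate side up',f((258.5,20),83),f((311,20),83))
print('edge',f((0,115),80),f((190,133.5),80),f((352,151.5),80))
print('edge at end from scene', ray('scene',(279,177),83))
print('far end scene',[ray('scene',p,83).round(1) for p in((260.5,235.5),(274,238))])
"
```

```text
near end [422.9   9.9  83. ] [428.1 -28.5  83. ]
plate side up [576.5  26.2  83. ] [580.9 -13.8  83. ]
edge [483.6 235.1  80. ] [486.1  76.6  80. ] [486.5 -62.8  80. ]
edge at end from scene [423.98248412 -16.51719009  83.        ]
far end scene [array([601. ,  -7.5,  83. ]), array([598.2,  24.9,  83. ])]
```

Overhang is about 60 mm: the near end is at x≈424 and the edge at x≈485. The plate yaw is 6.1° and the steel plate has not moved. Next I straddle the overhanging end at x≈459 and grip its sides.

Call:
move_arm --pt "0 0 0.05 0.3 0 0.1 65" --pt "0 0 0 0.2 0 0.4 65" --pt "0 0 0 0 0 0.5 65" --pt "0 0 0 0 0 0.5 65" --pt "0 0 0 0 0 0.4 65" --pt "0 0 0 0 0 0.2 65" --pt "0 0 0 0 0 0 65" --pt "0 0 0 0 0 0 65"

```text
t: 15.82
eef_pos: [462.1, -5.4, 42.1]
tcp_rot: [3.137, 0.169, 0.002]
force: [-0.6, 0.2, -0.0]
opening: 64.8
```

```bash
python3 -c "
from h import *
to(459,-5.3,36,6.1)
im=viewer.capture('wrist');cv2.imwrite('pics/w9.png',im)
im=viewer.capture('scene');cv2.imwrite('pics/s9.png',cv2.resize(im[130:230,210:330],(720,600),interpolation=3))"
```

```text
t 15.82 pos [462.1  -5.4  42.1] yaw 6.15 tilt 0.08 F [-0.6  0.2 -0. ] open 64.8
turn z units 0.011 shift units (cur axes) [-0.051 -0.008  0.102]
```

View pics/w9.png

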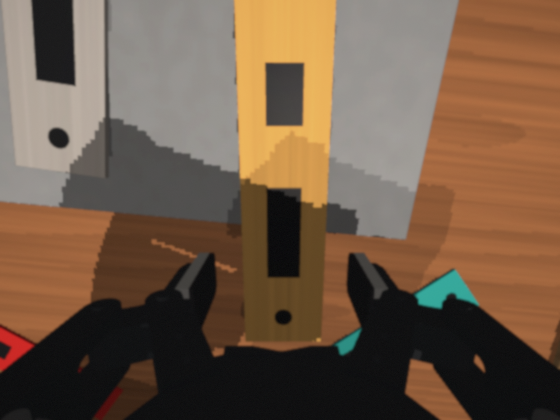

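View pics/s9.png

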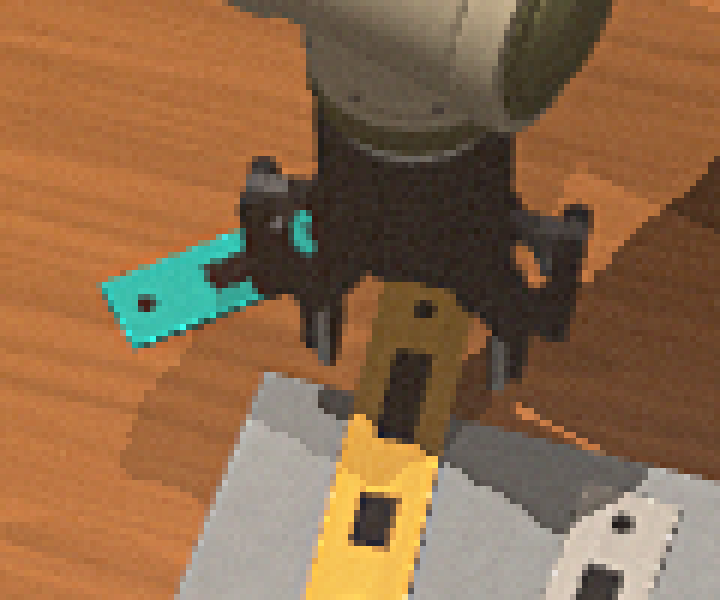

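Call:
move_arm --pt "0 0 0 -0.04 0 0.07 65" --pt "0 0 0 0 0 0.04 65" --pt "0 0 0 0 0 0 55" --pt "0 0 0 0 0 0 45" --pt "0 0 0 0 0 0 35" --pt "0 0 0 0 0 0 20" --pt "0 0 0 0 0 0 20" --pt "0 0 0 0 0 0 20" --pt "0 0 0 0 0 0 20"

```text
t: 17.05
eef_pos: [459.1, -5.6, 34.9]
tcp_rot: [3.137, 0.168, 0.001]
force: [0.1, 0.0, 5.3]
opening: 37.7
```

```bash
python3 -c "
from h import *
to(459,-5.3,36,6.1)
im=viewer.capture('wrist');cv2.imwrite('pics/w10.png',im)"
```

```text
t 17.05 pos [459.1  -5.6  34.9] yaw 6.15 tilt 0.03 F [0.1 0.  5.3] open 37.7
turn z units 0.009 shift units (cur axes) [-0.002 -0.006 -0.018]
```

View pics/w10.png

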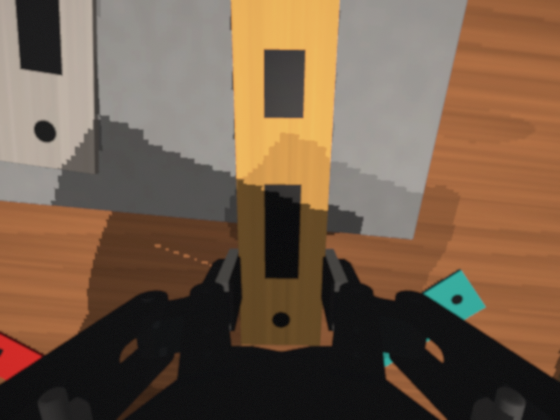

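Gripped: opening 37.7 on the 40 mm width, with the pads overlapping its sides. Now a lift test.

Call:
move_arm --pt "0 0 0 0 0 -0.1 20" --pt "0 0 0 0 0 -0.2 20" --pt "0 0 0 0 0 -0.3 20" --pt "0 0 0 0 0 -0.3 20" --pt "0 0 0 0 0 0 20"

```text
t: 17.73
eef_pos: [459.6, -5.7, 90.0]
tcp_rot: [3.136, 0.168, 0.004]
force: [-0.4, 0.5, -1.9]
opening: 37.7
```

```bash
python3 -c "
from h import *
to(459,-5.3,36,6.1)
im=viewer.capture('wrist');cv2.imwrite('pics/w11.png',im)
im=viewer.capture('scene');cv2.imwrite('pics/s11.png',cv2.resize(im[130:260,200:340],(646,600),interpolation=3))"
```

```text
t 17.73 pos [459.6  -5.7  90. ] yaw 6.15 tilt 0.15 F [-0.4  0.5 -1.9] open 37.7
turn z units 0.01 shift units (cur axes) [-0.011 -0.009  0.9  ]
```

View pics/w11.png

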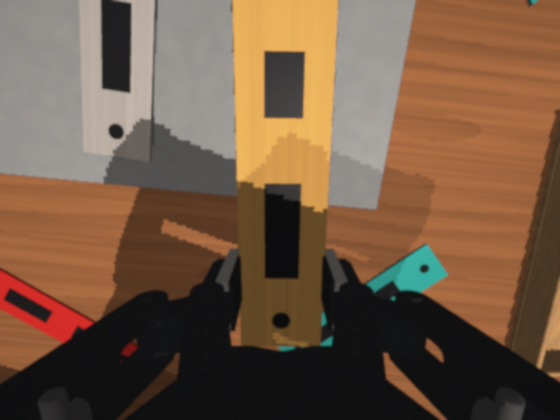

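View pics/s11.png

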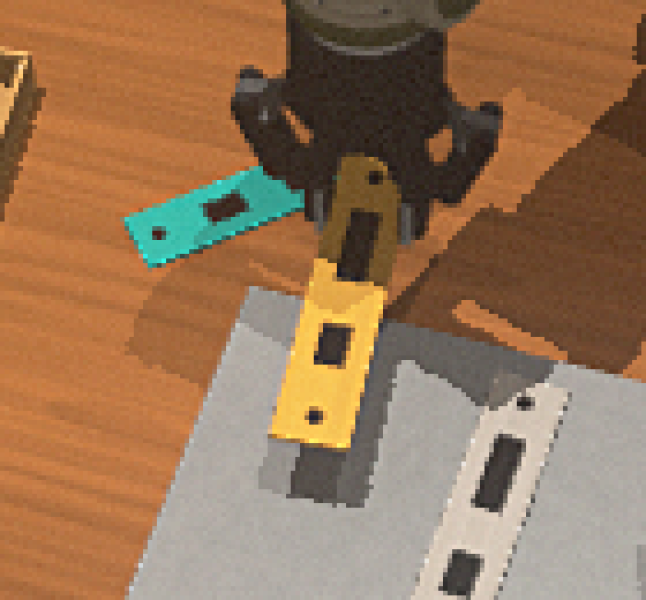

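The plate is held level and clear of the shelf, and the steel plate hasn't moved. Now to carry it to the tray.

Call:
move_arm --pt "0 0 0 -0.05 0.2 -0.1 20" --pt "0 0 0 -0.12 0.4 -0.1 20" --pt "0 0 0 -0.15 0.5 0 20" --pt "0 0 0 -0.15 0.5 0 20" --pt "0 0 0 -0.15 0.5 0 20" --pt "0 0 0 -0.15 0.5 0 20" --pt "0 0 0 -0.15 0.5 0 20" --pt "0 0 0 -0.15 0.5 0 20" --pt "0 0 0 -0.15 0.5 0 20" --pt "0 0 0 -0.15 0.5 0 20" --pt "0 0 0 -0.1 0.3 0 20" --pt "0 0 0 0 0 0 20"

```text
t: 19.32
eef_pos: [402.2, -308.1, 100.6]
tcp_rot: [-3.137, -0.166, 0.001]
force: [-0.4, 0.4, -2.4]
opening: 37.9
```

```bash
python3 -c "
from h import *
to(401.2,-317.1,10,6.4)
im=viewer.capture('wrist');cv2.imwrite('pics/w12.png',im)
im=viewer.capture('scene');cv2.imwrite('pics/s12.png',im)"
```

```text
t 19.32 pos [ 402.2 -308.1  100.6] yaw 6.05 tilt 0.03 F [-0.4  0.4 -2.4] open 37.9
turn z units -0.069 shift units (cur axes) [-0.032  0.148  1.509]
```

View pics/w12.png

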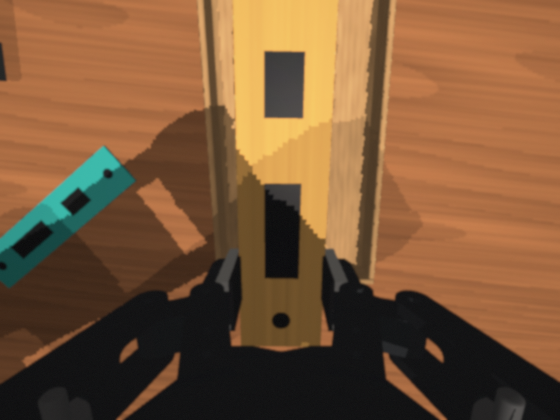

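View pics/s12.png

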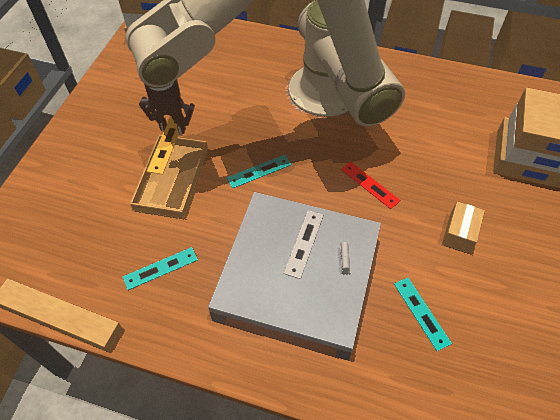

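```bash
python3 -c "
from h import *
for p in((372,281),(384,110),(394,2),(201,8),(212,180)):print(p,ray('wrist',p,35).round(1))
"
```

```text
(372, 281) [ 347.6 -392.7   35. ]
(384, 110) [ 491.2 -374.8   35. ]
(394, 2) [ 562.6 -367.7   35. ]
(201, 8) [ 544.6 -233.3   35. ]
(212, 180) [ 423.2 -246.6   35. ]
```

Call:
move_arm --pt "0 0 -0.07 0 0.1 0.1 20" --pt "0 0 0 0 0.05 0.3 20" --pt "0 0 0 0 0 0.4 20" --pt "0 0 0 0 0 0.4 20" --pt "0 0 0 0 0 0.4 20" --pt "0 0 0 0 0 0.3 20" --pt "0 0 0 0 0 0.1 20" --pt "0 0 0 0 0 0 20"

```text
t: 20.42
eef_pos: [403.9, -316.1, -19.2]
tcp_rot: [-3.136, -0.179, 0.0]
force: [-0.2, 0.1, -1.9]
opening: 37.7
```

```bash
python3 -c "
from h import *
to(402.2,-317.1,-29,6.4)
im=viewer.capture('wrist');cv2.imwrite('pics/w13.png',im)
im=viewer.capture('scene');cv2.imwrite('pics/s13.png',cv2.resize(im[70:230,100:240],(525,600),interpolation=3))"
```

```text
t 20.43 pos [ 403.9 -316.1  -19.2] yaw 6.52 tilt 0.01 F [-0.2  0.1 -1.9] open 37.7
turn z units 0.025 shift units (cur axes) [-0.03   0.013  0.163]
```

View pics/w13.png

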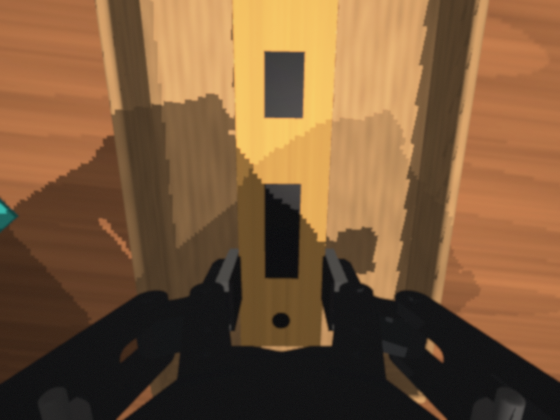

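View pics/s13.png

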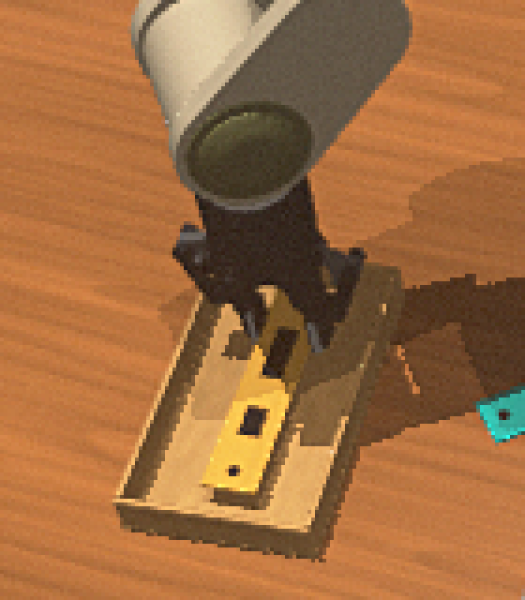

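Central in the tray and level. I lower the last millimetres until a touch.

Call:
move_arm --pt "0 0 0 0 0 0.06 20" --pt "0 0 0 0 0 0.04 20" --pt "0 0 0 0 0 0.02 20" --pt "0 0 0 0 0 0 20"

```text
t: 21.02
eef_pos: [403.7, -316.3, -26.5]
tcp_rot: [-3.136, -0.178, 0.0]
force: [-0.4, 0.2, -1.4]
opening: 37.6
```

Call:
move_arm --pt "0 0 0 0 0 0.02 20" --pt "0 0 0 0 0 0 20"

```text
t: 21.28
eef_pos: [403.7, -316.3, -27.6]
tcp_rot: [-3.136, -0.178, 0.0]
force: [0.1, 0.1, -1.7]
opening: 37.4
```

Call:
move_arm --pt "0 0 0 0 0 0.02 20" --pt "0 0 0 0 0 0 20"

```text
t: 21.52
eef_pos: [403.7, -316.2, -28.9]
tcp_rot: [-3.136, -0.178, 0.0]
force: [-0.5, -0.1, -2.1]
opening: 37.7
```

Call:
move_arm --pt "0 0 0 0 0 0.02 20" --pt "0 0 0 0 0 0 20"

```text
t: 21.78
eef_pos: [403.8, -316.3, -29.4]
tcp_rot: [3.136, 0.178, 0.0]
force: [-3.2, 2.2, 6.8]
opening: 37.7
```

Call:
move_arm --pt "0 0 0 0 0 0.02 20" --pt "0 0 0 0 0 0 20"

```text
t: 22.02
eef_pos: [403.8, -316.4, -29.4]
tcp_rot: [3.136, 0.178, 0.0]
force: [-7.1, 5.6, 21.5]
opening: 37.7
```

Call:
move_arm --pt "0 0 0 0 0 -0.04 20" --pt "0 0 0 0 0 0 45" --pt "0 0 0 0 0 0 58" --pt "0 0 0 0 0 0 62" --pt "0 0 0 0 0 0 62" --pt "0 0 0 0 0 0 62"

```text
t: 22.78
eef_pos: [403.7, -316.3, -28.9]
tcp_rot: [-3.136, -0.178, 0.0]
force: [-0.4, -0.5, -0.3]
opening: 62.3
```

```bash
python3 -c "
from h import *
to(402.2,-317.1,-29,6.4)
im=viewer.capture('wrist');cv2.imwrite('pics/w14.png',im)"
```

```text
t 22.77 pos [ 403.7 -316.3  -28.9] yaw 6.49 tilt 0.0 F [-0.4 -0.5 -0.3] open 62.3
turn z units 0.019 shift units (cur axes) [-0.027  0.011  0.002]
```

View pics/w14.png

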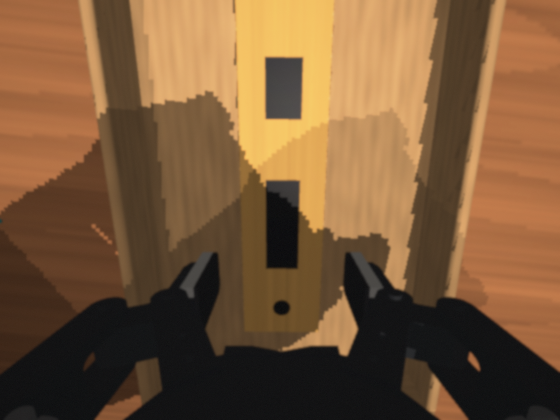

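Released: the plate dropped free between the open fingers. I rise straight up and check.

Call:
move_arm --pt "0 0 0 0 0 -0.2 62" --pt "0 0 0 0 0 -0.5 62" --pt "0 0 0 0 0 -0.7 62" --pt "0 0 0 0 0 -0.8 62" --pt "0 0 0 0 0 -0.8 62" --pt "0 0 0 -0.8 0 -0.3 62" --pt "0 0 0 -0.8 0 0 62" --pt "0 0 0 0 0 0 62"

```text
t: 23.82
eef_pos: [306.6, -327.4, 170.3]
tcp_rot: [3.136, 0.173, 0.001]
force: [0.5, -0.3, -0.3]
opening: 62.1
```

```bash
python3 -c "
from h import *
to(402.2,-317.1,-29,6.4)
im=viewer.capture('wrist');cv2.imwrite('pics/w15.png',im)
im=viewer.capture('scene');cv2.imwrite('pics/s15.png',im)
print([(np.round(d['centre'],1).tolist(),round(d['p'],2),ray('scene',d['centre'],6.5).round(1).tolist()) for d in models.place_of('scene','brass_plate_mid')])
print([(np.round(d['centre'],1).tolist(),ray('scene',d['centre'],81.5).round(1).tolist()) for d in models.place_of('scene','steel_plate_mid')])"
```

```text
t 23.82 pos [ 306.6 -327.4  170.3] yaw 6.32 tilt 0.07 F [ 0.5 -0.3 -0.3] open 62.1
turn z units -0.015 shift units (cur axes) [1.602e+00 1.000e-03 3.322e+00]
[([366.8, 183.6], 0.95, [321.0, 199.1, 6.5]), ([176.5, 174.3], 0.89, [442.4, -304.4, 6.5]), ([260.7, 169.1], 0.76, [357.9, -89.7, 6.5]), ([159.9, 266.9], 0.71, [715.0, -230.2, 6.5])]
[([308.1, 241.0], [581.6, 103.3, 81.5])]
```

View pics/w15.png

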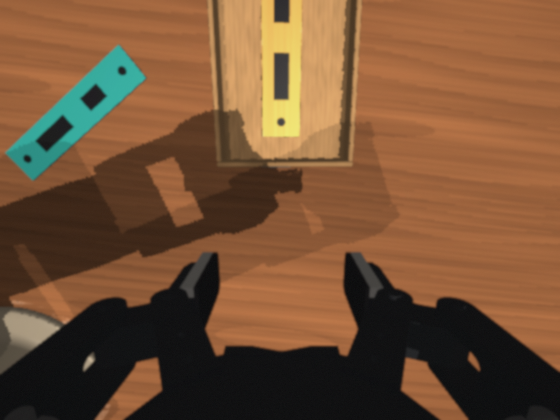

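View pics/s15.png

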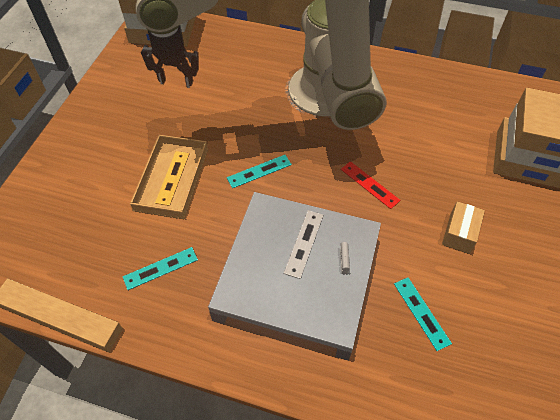

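The plate lies flat in the tray at scene (172,178), clear of the walls at (132–207, 137–216). The steel plate is still at (305,243). Quick flatness check, then hand in.

```bash
python3 -c "
from h import *
a=[ray('wrist',p,8).round(1) for p in((262.5,136.5),(299.5,136.5))];print(a,np.linalg.norm(a[0]-a[1]))
b=[ray('scene',p,8).round(1) for p in((155.5,203.5),(173,206.5),(171.5,150.5),(189,152))];print(b,np.linalg.norm((b[0]+b[1]-b[2]-b[3])/2))
arm.close_job()"
```

```text
[array([ 365.2, -298.9,    8. ]), array([ 369.7, -339. ,    8. ])] 40.351703805415724
[array([ 548.5, -318.1,    8. ]), array([ 543.7, -270.2,    8. ]), array([ 369.8, -350.8,    8. ]), array([ 360.4, -301.4,    8. ])] 183.79826576983805
the job is handed in; nothing more can be done
```

The brass plate is lying flat on the tray floor, clear of all four walls, and the job was handed in at about 24 s of the 51 s allowed. I pressed it with the closed fingertips at about 14 N and slid it until about 60 mm stuck out over the shelf edge. Then I gripped that end across its 40 mm width, lifted it level and lowered it into the middle of the tray. I let go about 10 mm above the floor.

**Final position:** taken at floor height, the plate measures about 40 mm wide in the wrist picture and about 184 mm long in the scene picture, so it is flat. Its near end is at x≈367, about 24 mm inside the tray's near wall.

**Steel plate:** it looks unmoved in the pictures. The network's position for it shifted about 6 mm between looks, which I put down to noise in the network.

**Disagreements:**
- **Fingertips:** with the fingers shut, the real tips end about 33 mm behind the reported TCP. I found the contact heights by force instead.
- **Forces:** pressing the plate briefly reached about 30 N before I eased off, and touching the tray floor reached about 22 N. Both were on the fingertips only.
- **Tray plate centre:** the network put it at x≈442, while my corner measurements give about 456. Both are well inside the tray.

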